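# Hang the tea infuser to drain beside the strainer

## Robot

A 6-joint arm with a two-finger parallel gripper is mounted at the origin on the work surface. World frame = base frame: x ahead of the robot, y to its left, z up, the work surface at z = 0. Lengths are in m, angles in rad, forces in N, time in s.
With the tool pointing down it reaches from about 0.35 to 0.775 m from the base axis. Payload 7.3 kg.
Tool frame: the origin (TCP) lies on the centre line of the jaws, within the pads' length; the fingertips stand 17 mm ahead of it and the grasp point (between the pads) lies 2 mm behind it (robot.tip_extent is the distance from the TCP to the fingertips, in m); z points along the fingers, y is the line along which they close (so a half turn about z gives the same grasp; the last joint's range is limited). The gripper opens to 92 mm and grips with 3 to 60 N. Pads are 19 mm wide; open, the fingers measure 130 mm over their backs; the gripper's body (75 mm by 190 mm) begins 47 mm behind the grasp point.
Start: joints at [1.003, 0.342, 1.524, -0, 1.275, -0.146], TCP at [0.215, 0.479, 0.208] pointing down, gripper open.
Joint ranges: [-2.53, 2.53], [-0.77, 2.02], [0.04, 2.7], [-1, 4.14], [0.28, 2.66], [-3.11, 3.11]. Speed limits (rad/s): [2.57, 2.57, 3.14, 3.14, 3.14, 3.14].

## Interface

Orientations are given as [roll, pitch, yaw] about the fixed x, y, z axes, in that order (R = Rz(yaw) Ry(pitch) Rx(roll)).
In Python, from cell import robot gives the robot as it stands.
- The arm moves only by the tool step_arm, never from a script. Its argument "motion" is a list of rows, each a list of 2 entries, a list of its own where there are three numbers: the shift along the tool's x, y, z in units of 60 mm (1.0 is 60 mm), then the turn about the tool's z in rad. In form: [[[x, y, z], spin], ...]. A call has 1 to 10 rows; each row is the pose to reach, as a shift and turn from the pose commanded when the call began, along the tool's axes at that moment; what a row does not reach only later rows make up. A row lasts 1/8 s, in which the tool goes at most 62.5 mm and 10.7 degrees, less where a joint would pass 70% of its speed; a pose out of reach is approached as far as the arm can. A call with a gripper value outside its range is refused whole. "hand" is the closure in counts, from 0 (fully open) to 255 (shut), set as the call begins (left out, the last holds). The fingers move at their own pace and stop on an object; "squeeze" is the grip in N (left out, the last holds). Time passes only in rows, so rows that repeat a pose let the fingers close. It gives the time, the measured TCP pose, the force, the opening and the grip force at its end, in the units of the state.
- robot.observe(): the state, without advancing time (a new reading comes with each control period).
- robot.read_camera(name): name is "side" or "top" or "wrist"; returns a dict with "pixels" (400x640x3 uint8, red, green, blue), "intrinsics" (3x3 intrinsics, pixels), "xyz" and "rotation" of the camera in the world; the wrist camera has in their place "T_tool_cam" (4x4, takes a point from camera to tool coordinates, whose origin is the TCP and whose axes are the flange's). Camera axes: x right, y up, looking along -z (the intrinsics and any distortion apply to the point x, -y, -z); pixel columns grow to the right and rows downward; lengths in m; the calibration is good to about 2 mm. The wrist camera is an equidistant fisheye: a pixel r from the principal point sees the ray r / f radians off the axis. A picture is of the moment at which its call begins: read the wrist's pose just before it. There is no depth.
- robot.hand_in(): hands the job in; it is judged then, once.
The state is a dict: "time": time; "qpos": joint angles; "qvel": joint speeds; "joint_efforts": joint torques, N m; "tool_pos": TCP position; "tool_rot": TCP orientation; "contact_force": force on the tool from outside, world axes, zero at the start; "torque": the same for the moment, N m; "opening": finger opening in m; "grip_force": force on a finger pad.
Only numpy, scipy, OpenCV 4.12 (cv2) and the standard library are available. Lean on these libraries where they do the work, as an engineer would, in place of code of your own. Each camera call takes 0.05 s, during which the arm holds its last target. There are 200 camera calls.

## Task

The tea has been brewed and poured: lift the domed lid off the teapot by its knob and set it down gently, knob up, wholly on the round cork mat. Then lift the infuser basket out of the pot by its strap handle and, carrying it upright, hang it by that handle on the long hook under the wire shelf of the drip stand, in front of the strainer that hangs there already, without knocking the strainer off. Leave the teapot standing where it is and do not disturb the mug or the milk jug.

Things in the scene. Friction and masses are not known exactly. Their poses are not given: they have to be found in the camera images.
- lid_center (a point): White domed teapot lid, hollow, 104 mm across, 89 mm high over its knob, about 0.2 kg, loose on the pot's rim over the basket's handle (it must rise 50 mm to clear it). Point on its axis 44.5 mm above its lower rim, z up. Dome top 9.5 mm above this point; a round wooden knob 30 mm across, 25 mm high on a thin neck has its middle 31.5 mm above this point.
- basket_center (a point): Perforated steel infuser basket in the pot's mouth under the lid, about 0.14 kg: body 60 mm across, 66 mm high, on it a flat flange 82 mm across, 3 mm thick, which rests on the pot's rim, and on that a stiff upright strap handle. Point on its axis 55.5 mm above its underside (half of its 111 mm), 13.5 mm below the flange's top. z up; the handle's upside-down U lies in its y-z plane.
- basket_crown (a point): Middle of the underside of the crown of the basket's handle, 39 mm above the flange, 52.5 mm above basket_center, same axes. Two flat upright legs (14 mm wide along x, 3 mm thick, 50 mm apart over their outsides) rise 31 mm from the flange, then slope inwards to a level crown 20 mm wide. Opening 44 mm wide, 39 mm high. Both legs can be gripped together from outside.
- hook_tip (a point): On the centre line of the stand's long hook, 205 mm above the table, where its straight part ends and the upturned tip begins. x runs level along the hook to its root (away from the robot), z up. Round wire 7 mm thick: straight and level for 122 mm from here to its root; the tip turns up and forward, ending 11 mm in front of and 17.5 mm above this point.
- stand: Fixed dark wire drip stand; origin mid-foot on the table, x along the hook away from the robot. Foot 190 x 240 mm with a drip tray, two back posts; on top a wire shelf with two cups, 240 mm wide, from 62 mm in front of the origin to 105 mm behind, underside 320 mm up. It covers the hook, 111 mm below it, so a hand must come in tilted, from the front. The hook's tip is 70 mm in front of the origin.
- strainer_loop (a point): Middle of the loop of a steel tea strainer that hangs loose on the hook, 76 to 98 mm behind hook_tip at the start, 5.5 mm below the hook's centre line: loop 29 mm across, flat handle, bowl 62 mm across and 24 mm deep, 155 mm long in all, standing across the hook. It slides or swings if pushed.
- teapot: White ceramic teapot, loose, about 1.3 kg, 150 mm across and 115 mm high to its flat rim (mouth 72 mm across, rim 108 mm across); origin in the middle of its underside, z up; loop handle to +y (119 mm from the axis), spout to -y (to 122 mm).
- mat: Fixed round cork mat, 180 mm across, 8 mm thick; origin in the middle of its underside.
- mug: White mug, 82 mm across, 92 mm high, handle at +y; origin in the middle of its underside. Bystander.
- jug: Small white milk jug, 68 mm across, 86 mm high, handle at +y (57 mm out); origin in the middle of its underside. Bystander.
Things that resemble listed ones, but are neither listed nor needed, are in the scene too. Leave any blue look-alike of the part that bears lid_center alone. Of the things shaped like the mat, the cork one is meant.

How it is judged:
On the way, in this order (a step that is already met when the one before it is completed fails the run):
1. the lid stands knob up on the cork mat, let go (horizontal distance between lid_center and mat below 0.045 m and height (world z) of lid_center between 0.048 and 0.057 m and angle between lid_center's own z axis and vertical below 0.12 rad and contact force between lid and the fingers below 0.1 N and linear speed of lid below 0.08 m/s), for 0.2 s.
2. the basket has been lifted clear out of the pot (height (world z) of basket_center above 0.18 m), for 0.1 s.
3. the basket hangs on the hook by its handle, let go (x of basket_crown in the frame of hook_tip between -0.006 and 0.09 m and y of basket_crown in the frame of hook_tip between -0.018 and 0.018 m and z of basket_crown in the frame of hook_tip between -0.002 and 0.012 m and angle between basket_center's own z axis and vertical below 0.4 rad and contact force between basket and the fingers below 0.1 N), for 0.2 s.
At the end, for the whole second after the job is handed in: Basket hangs at rest from its crown on the hook (crown -2 to 12 mm above its centre line, within 18 mm sideways, behind the tip; tilt under 23 degrees); strainer still hangs there; lid stands knob up within 45 mm of the mat's centre; teapot upright, within 40 mm of its start; nothing held (all of step 1 and all of step 3 and linear speed of each of basket, strainer below 0.08 m/s and z of strainer_loop in the frame of hook_tip between -0.02 and 0.01 m and x of strainer_loop in the frame of hook_tip between 0 and 0.125 m and distance of teapot from where it was at the start of the episode below 0.04 m and angle between teapot's own z axis and vertical below 0.1 rad); the robot touches nothing.
It fails at once if the strainer is knocked off the hook (z of strainer_loop in the frame of hook_tip below -0.03 m).
It fails at once if the basket is tipped more than 45 degrees (angle between basket_center's own z axis and vertical above 0.79 rad).
It fails at once if the lid is dropped or slammed down: still faster than 0.6 m/s within 20 mm of the mat's level (height (world z) of lid_center below 0.0725 m and linear speed of lid above 0.6 m/s).
It fails at once if the teapot is shifted more than 40 mm or tipped (distance of teapot from where it was at the start of the episode above 0.04 m or angle between teapot's own z axis and vertical above 0.3 rad).
It fails at once if the mug or the jug is shifted more than 40 mm or knocked over (distance of any of mug, jug from where it was at the start of the episode above 0.04 m or angle between any of mug, jug's own z axis and vertical above 0.5 rad).
It also fails if it takes over 61 s, if anything falls off the work surface, if the arm or the gripper's body presses on something with over 40 N, if the wrist force passes 120 N, or if a joint passes its speed limit or range.

## Working session

There is one attempt and no reset: what is moved stays moved. The work goes in short steps, Python scripts to look and compute and a tool call to move; the robot and the scene stay as the last step left them, time stands still between calls to the robot, and variables do not carry over. Pictures are saved under pics/ and viewed, at most 10 in all, crops included, and the job is handed in when it is done.

Besides the shell and the picture viewer there is one more tool, called after ">>>" as name([rows], argument=value, ...), one row to a line, values as JSON. step_arm: Moves the arm, as the interface text tells. Its arguments: {"type":"object","properties":{"motion":{"type":"array"},"hand":{"type":"number"},"squeeze":{"type":"number"}},"required":["motion"]}

```bash
ls; mkdir -p pics; python3 - <<'E'
from cell import robot
import cv2,numpy as np,pickle
s=robot.observe();print(s)
d={}
for n in("side","top"):
    c=robot.read_camera(n);d[n]=c
    cv2.imwrite(f"pics/{n}0.png",c["pixels"][:,:,::-1]);print(n,c["intrinsics"],c["xyz"],c["rotation"],[k for k in c])
pickle.dump(d,open("cams.pkl","wb"))
E
```

```text
pics
{'time': 0.0, 'qpos': array([ 1.00302253e+00,  3.42712093e-01,  1.52501856e+00, -1.23472321e-05,
        1.27539344e+00, -1.46002461e-01]), 'qvel': array([-0.00116606, -0.00163362, -0.00011562,  0.00212757, -0.00033901,
        0.00036296]), 'joint_efforts': array([ 7.29628246e-04, -4.31230009e+01, -2.44230956e+01,  7.18849059e-02,
        5.58155472e-02, -7.97741154e-05]), 'tool_pos': array([0.2146704 , 0.47862683, 0.20684997]), 'tool_rot': array([-3.14007579e+00, -2.11118925e-04,  2.71982476e+00]), 'contact_force': array([-0.16272059, -0.03274891, -0.65982251]), 'torque': array([-0.02686244,  0.00029453,  0.00644711]), 'grip_force': 0.0, 'opening': 0.09192343354449577}
side [[370.72943139   0.         325.26347386]
 [  0.         370.72943139 199.21783292]
 [  0.           0.           1.        ]] [ 0.17948376 -0.77160843  0.67572638] [ 0.98004836 -0.01867565 -0.35486721] ['pixels', 'intrinsics', 'xyz', 'rotation']
top [[373.37286341   0.         314.09733302]
 [  0.         373.37286341 197.09957161]
 [  0.           0.           1.        ]] [ 0.31964472 -0.03289743  1.1932475 ] [ 0.12921219 -0.01050922 -1.58023675] ['pixels', 'intrinsics', 'xyz', 'rotation']
```

View pics/side0.png

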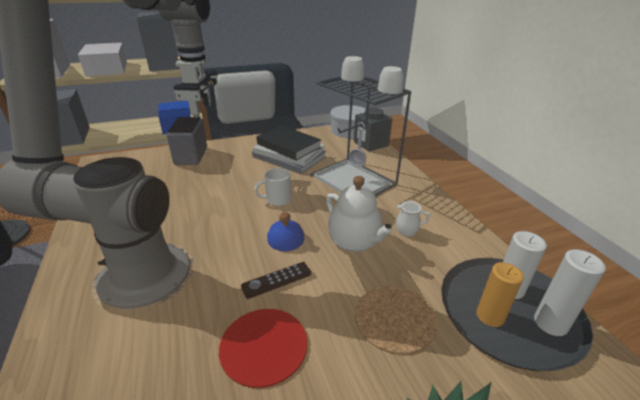

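View pics/top0.png

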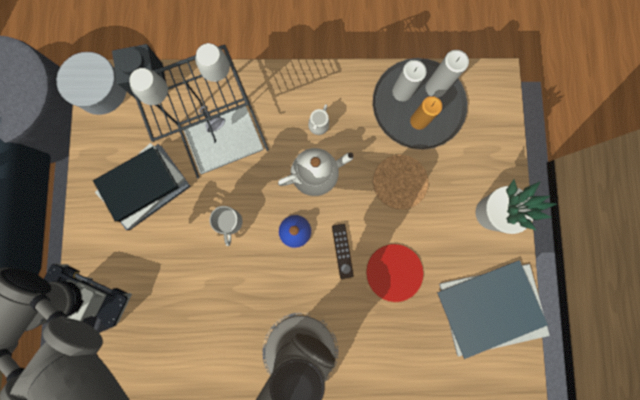

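The side view shows the white pot with lid and knob at (359,181), and the blue look-alike lid at (286,218). The cork mat is at (396,318), the red one at (264,347), and the stand is near (360,130). In the top view the knob is at (316,161), the cork mat at (400,182), and the hook near (212,125).

Could be mistaken:
- **Lid:** white at top (316,161) or blue at top (295,231). I choose white.
- **Mat:** cork at top (400,182) or red at top (395,272). I choose cork.

Next I'll check this in a close crop.

```bash
cat > h.py <<'E'
import numpy as np,cv2,pickle
from scipy.spatial.transform import Rotation as R
F=np.diag([1,-1,-1.])
def ray(c,u,v):
    d=np.linalg.inv(c["intrinsics"])@[u,v,1]; d=R.from_euler("xyz",c["rotation"]).as_matrix()@(F@d)
    return np.array(c["xyz"]),d/np.linalg.norm(d)
def plane(c,u,v,z):
    o,d=ray(c,u,v);return o+d*(z-o[2])/d[2]
def proj(c,P):
    q=F@(R.from_euler("xyz",c["rotation"]).as_matrix().T@(np.array(P)-c["xyz"]));q=c["intrinsics"]@q;return q[:2]/q[2]
def tri(*rs):
    A=sum(np.eye(3)-np.outer(d,d) for o,d in rs);b=sum((np.eye(3)-np.outer(d,d))@o for o,d in rs)
    p=np.linalg.solve(A,b);return p,[np.linalg.norm(np.cross(p-o,d)) for o,d in rs]
E
python3 - <<'E'
from h import *
d=pickle.load(open("cams.pkl","rb"));S,T=d["side"],d["top"]
print(proj(T,[0,0,0]),proj(S,[0,0,0]))
print(tri(ray(S,359,181),ray(T,316,161)))
for n,c,box in(("s",S,(330,440,160,260)),("t",T,(270,370,130,210))):
    x0,x1,y0,y1=box;hsv=cv2.cvtColor(c["pixels"],cv2.COLOR_RGB2HSV)[y0:y1,x0:x1].astype(int)
    m=((hsv[...,0]<20)&(hsv[...,1]>95)&(hsv[...,2]<190)).astype(np.uint8)
    k,l,st,ce=cv2.connectedComponentsWithStats(m)
    for i in range(1,k):
        if st[i,4]>15:print(n,ce[i]+[x0,y0],st[i]+[x0,y0,0,0,0])
    # mat
hsv=cv2.cvtColor(T["pixels"],cv2.COLOR_RGB2HSV)
print("wood",hsv[250,450],"cork",hsv[180,400],hsv[195,410])
a=cv2.resize(S["pixels"][40:270,300:440],None,fx=2.6,fy=2.6,interpolation=3)
b=cv2.resize(T["pixels"][40:240,120:440][:, :],None,fx=1.35,fy=1.35)
b=cv2.resize(T["pixels"][40:240,125:275],None,fx=2.9,fy=2.9,interpolation=3)
h=max(a.shape[0],b.shape[0]);o=np.zeros((h,a.shape[1]+b.shape[1],3),np.uint8);o[:a.shape[0],:a.shape[1]]=a;o[:b.shape[0],a.shape[1]:]=b
print(o.shape);cv2.imwrite("pics/crop1.png",o[:,:,::-1])
E
```

```text
[300.22569363 351.12500974] [144.52366131 274.13133862]
(array([ 0.54813222, -0.05050519,  0.19368353]), [np.float64(0.0008074282065957904), np.float64(0.0008074282065956705)])
s [428.96136364 168.78409091] [409 160  31  28 440]
s [358.09589041 181.39726027] [354 177   9  12  73]
t [320.51308699 166.96112394] [ 270  130  100   80 5196]
t [315.         161.57377049] [311 158   9   9  61]
wood [ 17 108 174] cork [ 15 122 134] [ 15 121 129]
(598, 799, 3)
```

View pics/crop1.png

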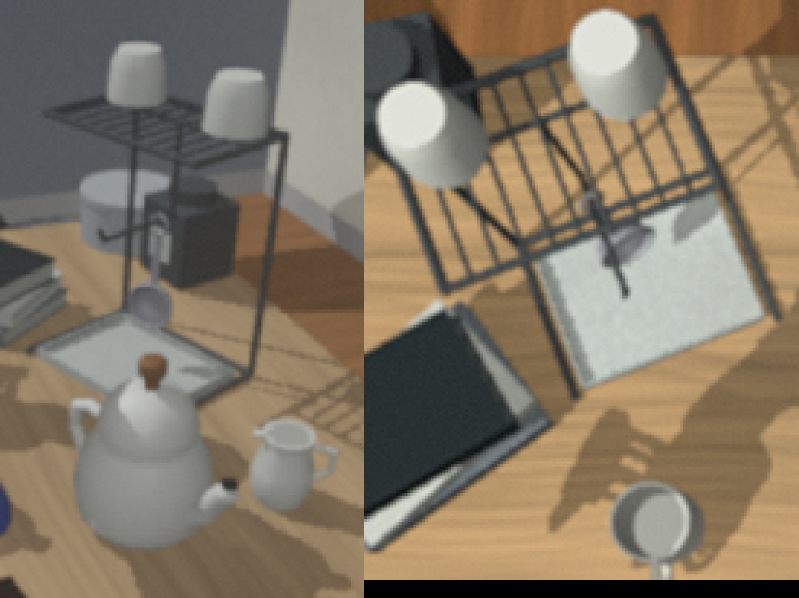

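The crop confirms the white lid with its wooden knob on the pot. The hook tip's end is at side (339,131) and top (216,141). The strainer hangs further back on the hook. Next I'll measure everything.

```bash
python3 - <<'E'
from h import *
np.set_printoptions(precision=4,suppress=True)
d=pickle.load(open("cams.pkl","rb"));S,T=d["side"],d["top"]
print("knob",tri(ray(S,358.1,181.4),ray(T,315,161.6)),plane(T,315,161.6,.191))
print("hook end",tri(ray(S,338.7,131.2),ray(T,215.6,141)))
cr=lambda x,y:((x-364)/2.9+125-.3,40+y/2.9-.3)
a=plane(T,*cr(576,396),.004);b=plane(T,*cr(779,318),.004);print("foot front corners",a,b,np.linalg.norm(a-b),np.arctan2(*(b-a)[[1,0]])+np.pi/2)
t=plane(T,*cr(625,291),.21);r=plane(T,*cr(592,200),.205);print("hook dir",t,r,np.arctan2(*(r-t)[[1,0]]))
hsv=cv2.cvtColor(T["pixels"],cv2.COLOR_RGB2HSV).astype(int)
m=np.zeros((400,640),np.uint8);sub=hsv[145:220,365:440];m[145:220,365:440]=((sub[...,2]<155)&(sub[...,1]>105)&(sub[...,0]<25))
m=cv2.morphologyEx(m,cv2.MORPH_OPEN,np.ones((3,3)));k,l,st,ce=cv2.connectedComponentsWithStats(m);i=1+np.argmax(st[1:,4])
c,rad=cv2.minEnclosingCircle(cv2.findContours((l==i).astype(np.uint8),0,2)[0][0]);print("mat",ce[i],st[i],c,rad,plane(T,*ce[i],.008),plane(T,*c,.008))
print("spout/handle",plane(T,350,156,.1),plane(T,283,182,.08))
print("mug",plane(T,227,219,.09),"jug",plane(T,319,120,.085))
for n,p in(("candle",(452,60)),("candle2",(412,67)),("cup",(148,87)),("cup2",(211,55))):print(n,plane(T,*p,.2))
E
```

```text
knob (array([ 0.5471, -0.0478,  0.1912]), [np.float64(0.0008031371581303485), np.float64(0.0008031371581304389)]) [ 0.5479 -0.0481  0.191 ]
hook end (array([0.6017, 0.2204, 0.2096]), [np.float64(0.0006656072650319645), np.float64(0.0006656072650318071)])
foot front corners [0.5449 0.3275 0.004 ] [0.6323 0.1027 0.004 ] 0.24127053273902996 0.37086949323175533
hook dir [0.6049 0.2226 0.21  ] [0.6952 0.2573 0.205 ] 0.3663697978651333
mat [398.2361 182.3192] [ 371  151   58   69 2575] (396.1024169921875, 185.03012084960938) 35.44034957885742 [ 0.5194 -0.3187  0.008 ] [ 0.5106 -0.3114  0.008 ]
spout/handle [ 0.585  -0.1546  0.1   ] [0.5109 0.0475 0.08  ]
mug [0.3998 0.2117 0.09  ] jug [ 0.7026 -0.0632  0.085 ]
candle [ 0.8365 -0.4383  0.2   ]
candle2 [ 0.8161 -0.324   0.2   ]
cup [0.7605 0.4136 0.2   ]
cup2 [0.8541 0.2417 0.2   ]
```

```bash
cat >> h.py <<'E'
np.set_printoptions(precision=4,suppress=True)
def to(*targets,s=None):
    from cell import robot
    s=s or robot.observe();M=R.from_euler("xyz",s["tool_rot"]).as_matrix()
    print(round(s["time"],2),"tcp",s["tool_pos"],"rpy",s["tool_rot"],"open",round(s["opening"],4))
    for t in targets:print(t,"->",M.T@(np.array(t)-s["tool_pos"])/.06)
def wrist_ray(c,s,u,v):
    K=c["intrinsics"];x,y=(u-K[0,2]),(v-K[1,2]);r=np.hypot(x,y);th=r/K[0,0]
    d=np.array([np.sin(th)*x/r,-np.sin(th)*y/r,-np.cos(th)]) if r>0 else np.array([0,0,-1.])
    M=R.from_euler("xyz",s["tool_rot"]).as_matrix();A=c["T_tool_cam"]
    return M@A[:3,3]+s["tool_pos"],M@A[:3,:3]@d
E
python3 - <<'E'
from h import *
to([.548,-.048,.30],[.548,-.048,.26],[.548,-.048,.192])
d=pickle.load(open("cams.pkl","rb"));print(plane(d["top"],400,182,.008),plane(d["side"],395.5,319,.008))
E
```

```text
0.1 tcp [0.2147 0.4787 0.2069] rpy [-3.1402 -0.0002  2.7198] open 0.0916
[0.548, -0.048, 0.3] -> [-8.6613 -5.736  -1.5451]
[0.548, -0.048, 0.26] -> [-8.6614 -5.7351 -0.8784]
[0.548, -0.048, 0.192] -> [-8.6616 -5.7336  0.2549]
[ 0.5204 -0.3244  0.008 ] [ 0.5193 -0.3337  0.008 ]
```

>>> step_arm([
  [[0,0,-0.9],0],
  [[-8.66,-5.736,-1.2],0],
  [[-8.66,-5.736,-1.2],0],
  [[-8.66,-5.736,-1.2],0],
  [[-8.66,-5.736,-1.2],0],
  [[-8.66,-5.736,-1.2],0],
  [[-8.66,-5.736,-1.2],0],
  [[-8.66,-5.736,-1.2],0],
  [[-8.66,-5.736,-1.2],0],
  [[-8.66,-5.736,-1.2],0],
], hand=0, squeeze=25)

```text
time: 1.35
tool_pos: [0.5161, 0.0019, 0.2776]
tool_rot: [3.141, -0.0, 2.72]
contact_force: [1.3, 0.8, 0.3]
opening: 0.0917
grip_force: 0.0
```

```bash
python3 - <<'E'
from h import *
to([.548,-.048,.25],[.548,-.048,.192])
E
```

```text
1.35 tcp [0.5161 0.0019 0.2776] rpy [ 3.1414 -0.0005  2.7195] open 0.0917
[0.548, -0.048, 0.25] -> [-0.8256 -0.5414  0.459 ]
[0.548, -0.048, 0.192] -> [-0.826  -0.5417  1.4256]
```

>>> step_arm([
  [[-0.85,-0.55,0],0],
  [[-0.85,-0.55,0],0],
  [[-0.85,-0.55,0],0],
])

```text
time: 1.72
tool_pos: [0.548, -0.0469, 0.2771]
tool_rot: [3.141, -0.002, 2.719]
contact_force: [-0.3, 0.1, 0.6]
opening: 0.0917
grip_force: 0.0
```

```bash
python3 - <<'E'
from h import *
from cell import robot
s=robot.observe();c=robot.read_camera("wrist");cv2.imwrite("pics/w1.png",c["pixels"][:,:,::-1])
print(c["intrinsics"],c["T_tool_cam"])
pickle.dump((s,c),open("w1.pkl","wb"))
hsv=cv2.cvtColor(c["pixels"],cv2.COLOR_RGB2HSV).astype(int)
m=((hsv[...,0]<20)&(hsv[...,1]>120)&(hsv[...,2]<170)).astype(np.uint8)
k,l,st,ce=cv2.connectedComponentsWithStats(m)
for i in range(1,k):
    if st[i,4]>200:
        o,d=wrist_ray(c,s,*ce[i]);print(ce[i],st[i],o+d*(.191-o[2])/d[2])
to([.548,-.048,.25],[.548,-.048,.192],s=s)
E
```

```text
[[309.7069   0.     321.9377]
 [  0.     309.7069 201.6363]
 [  0.       0.       1.    ]] [[ 0.0004  0.9674  0.2534  0.068 ]
 [ 1.     -0.0008  0.0016 -0.0001]
 [ 0.0017  0.2534 -0.9674 -0.1774]
 [ 0.      0.      0.      1.    ]]
[307.4147  24.5643] [297  14  22  22 381] [0.4019 0.0046 0.191 ]
[114.5427  69.7468] [  75   18   81  104 5917] [ 0.342  -0.1795  0.191 ]
[171.6843 210.8496] [ 122  174   92   80 3450] [ 0.4977 -0.1838  0.191 ]
[320.2361 201.691 ] [305 186  32  32 809] [ 0.5481 -0.0491  0.191 ]
[431.3345 369.0483] [421 358  21  22 290] [ 0.7972 -0.0121  0.191 ]
1.73 tcp [ 0.548  -0.0469  0.2771] rpy [ 3.1414 -0.0017  2.7193] open 0.0917
[0.548, -0.048, 0.25] -> [-0.008  -0.0169  0.4523]
[0.548, -0.048, 0.192] -> [-0.0097 -0.017   1.4189]
```

View pics/w1.png

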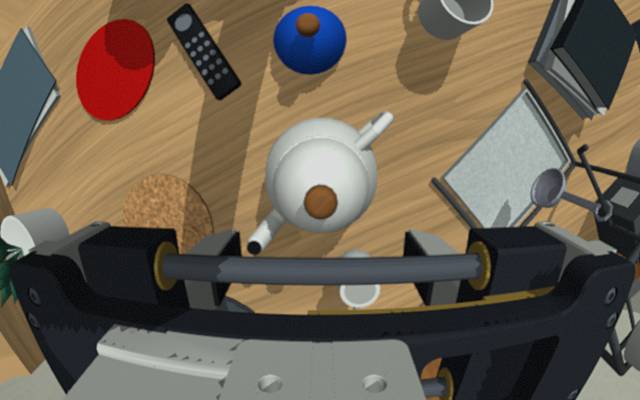

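The wrist view shows the white lid's knob at (320,202), which casts to (0.548,-0.049). The fingers straddle it, the blue lid stands apart at (310,40), and the cork mat is at (170,212). Descending and gripping.

>>> step_arm([
  [[0,-0.03,0.8],0],
  [[0,-0.03,1.39],0],
  [[0,-0.03,1.39],0],
  [[0,-0.03,1.39],0],
])

```text
time: 2.28
tool_pos: [0.5484, -0.0481, 0.1962]
tool_rot: [3.141, 0.003, 2.721]
contact_force: [0.6, -0.2, 0.2]
opening: 0.0916
grip_force: 0.0
```

>>> step_arm([
  [[0,0,0],0],
  [[0,0,0],0],
  [[0,0,0],0],
  [[0,0,0],0],
  [[0,0,0],0],
  [[0,0,0],0],
], hand=255, squeeze=25)

```text
time: 3.02
tool_pos: [0.5478, -0.0488, 0.1943]
tool_rot: [3.142, -0.0, 2.72]
contact_force: [0.3, 0.1, 0.6]
opening: 0.0369
grip_force: 0.0
```

>>> step_arm([
  [[0,0,0],0],
  [[0,0,0],0],
  [[0,0,0],0],
])

```text
time: 3.4
tool_pos: [0.5477, -0.0488, 0.1943]
tool_rot: [3.142, -0.0, 2.72]
contact_force: [-0.2, 0.0, 0.3]
opening: 0.0062
grip_force: 0.0
```

>>> step_arm([
  [[0,0,-0.3],0],
  [[0,0,-0.9],0],
  [[0,0,-1.5],0],
  [[0,0,-1.5],0],
])

```text
time: 3.9
tool_pos: [0.5491, -0.0491, 0.2873]
tool_rot: [3.14, 0.006, 2.72]
contact_force: [-0.4, -0.5, -1.3]
opening: 0.0001
grip_force: 0.0
```

```bash
python3 - <<'E'
from h import *
# tcp z relative: grasped at tcp .1943 with lid_center .1595 -> placed lid_center .0525 => tcp .0873
to([.52,-.327,.26],[.52,-.327,.13],[.52,-.327,.089])
E
```

```text
3.9 tcp [ 0.5491 -0.0491  0.2873] rpy [3.1403 0.0061 2.7198] open 0.0001
[0.52, -0.327, 0.26] -> [-1.4514 -4.425   0.459 ]
[0.52, -0.327, 0.13] -> [-1.4382 -4.4277  2.6256]
[0.52, -0.327, 0.089] -> [-1.4341 -4.4285  3.3089]
```

The grip closed on nothing, so I'll look.

```bash
python3 - <<'E'
from h import *
from cell import robot
s=robot.observe();c=robot.read_camera("wrist");d={n:robot.read_camera(n) for n in("side","top")}
pickle.dump((s,c,d),open("w2.pkl","wb"))
a=cv2.resize(c["pixels"][60:340,140:500],(480,373));b=cv2.resize(d["side"]["pixels"][130:270,250:450],None,fx=1.6,fy=1.6);t=cv2.resize(d["top"]["pixels"][100:240,220:420],None,fx=1.6,fy=1.6)
o=np.zeros((448,800,3),np.uint8);o[:373,:480]=a;o[:224,480:]=b;o[224:,480:]=t
cv2.imwrite("pics/w2.png",o[:,:,::-1])
E
```

```text
(no output)
```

View pics/w2.png

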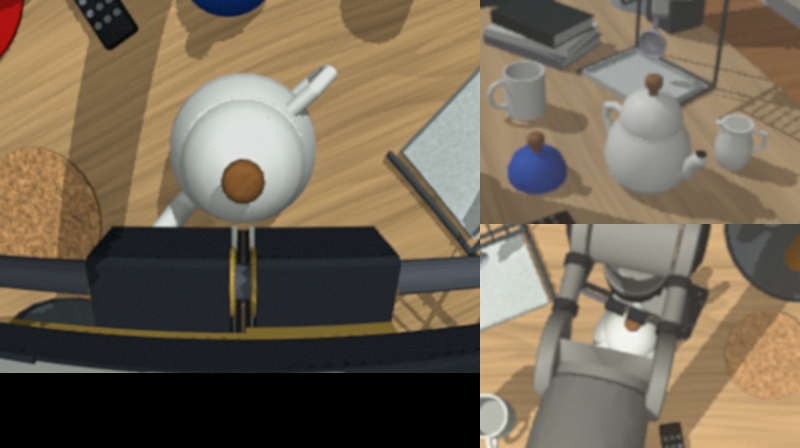

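```bash
python3 - <<'E'
from h import *
s,c,d=pickle.load(open("w2.pkl","rb"))
p=s["tool_pos"]
for dz in(-.017,0,.05,.1):print([proj(d[n],p+[0,0,dz]) for n in("side","top")])
a=cv2.resize(d["side"]["pixels"][0:240,210:470],None,fx=1.7,fy=1.7);b=cv2.resize(d["top"]["pixels"][60:240,240:400],None,fx=2.1,fy=2.1)
o=np.zeros((408,442+336,3),np.uint8);o[:408,:442]=a;o[:378,442:]=b;cv2.imwrite("pics/w3.png",o[:,:,::-1])
E
```

```text
[array([361.633 , 153.3846]), array([315.8035, 154.1415])]
[array([362.1541, 146.9926]), array([315.9064, 152.48  ])]
[array([363.7533, 127.3757]), array([316.2319, 147.2234])]
[array([365.4597, 106.444 ]), array([316.5962, 141.3379])]
```

View pics/w3.png

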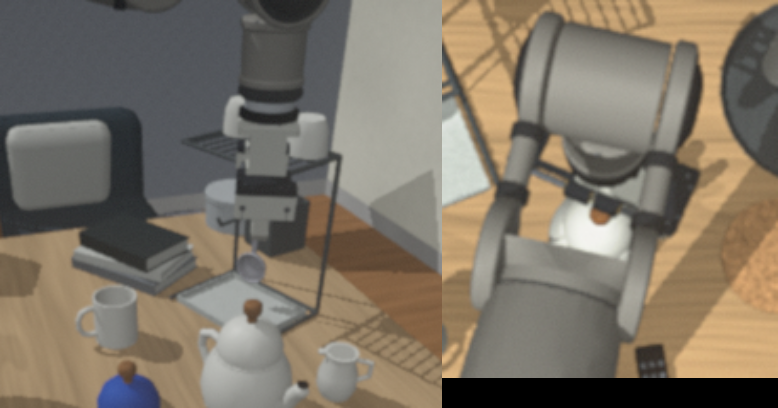

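The side view puts the fingers well above where the reported TCP projects. I'll open the hand and use the image difference to locate the real fingers.

>>> step_arm([
  [[0,0,0],0],
  [[0,0,0],0],
  [[0,0,0],0],
  [[0,0,0],0],
  [[0,0,0],0],
  [[0,0,0],0],
  [[0,0,0],0],
  [[0,0,0],0],
], hand=0)

```text
time: 5.05
tool_pos: [0.5478, -0.0488, 0.2844]
tool_rot: [3.141, 0.0, 2.72]
contact_force: [0.6, 0.8, 0.3]
opening: 0.0757
grip_force: 0.0
```

```bash
python3 - <<'E'
from h import *
from cell import robot
_,_,d0=pickle.load(open("w2.pkl","rb"))
s=robot.observe();c=robot.read_camera("wrist");d={n:robot.read_camera(n) for n in("side","top")}
pickle.dump((s,c,d),open("w4.pkl","wb"));print(s["tool_pos"],s["tool_rot"],s["opening"],robot.tip_extent)
M=R.from_euler("xyz",s["tool_rot"]).as_matrix()
P=[s["tool_pos"]+M@[0,y,.017] for y in(-.046,.046)]
o=[]
for n,(x0,x1,y0,y1) in(("side",(320,420,50,190)),("top",(260,380,90,210))):
    df=np.abs(d[n]["pixels"].astype(int)-d0[n]["pixels"]).max(2)
    ys,xs=np.nonzero(df>25);print(n,len(xs),xs.min(),xs.max(),ys.min(),ys.max(),[proj(d[n],p) for p in P])
    im=cv2.resize(d[n]["pixels"][y0:y1,x0:x1],None,fx=3.3,fy=3.3,interpolation=2).copy()
    for p in P:
        q=(proj(d[n],p)-[x0,y0]+.5)*3.3;cv2.drawMarker(im,tuple(q.astype(int).tolist()),(255,0,0),0,8)
    o.append(np.pad(im,((0,470-im.shape[0]),(0,0),(0,0))))
o=np.hstack(o);print(o.shape);cv2.imwrite("pics/w4.png",o[:,:,::-1])
E
```

```text
[ 0.5478 -0.0488  0.2844] [3.1415 0.0001 2.7198] 0.0757305311602585 0.017
side 146 349 589 56 374 [array([361.2798, 163.538 ]), array([360.7818, 146.2245])]
top 598 281 406 82 215 [array([332.3314, 162.0714]), array([299.1176, 147.7907])]
(470, 726, 3)
```

View pics/w4.png

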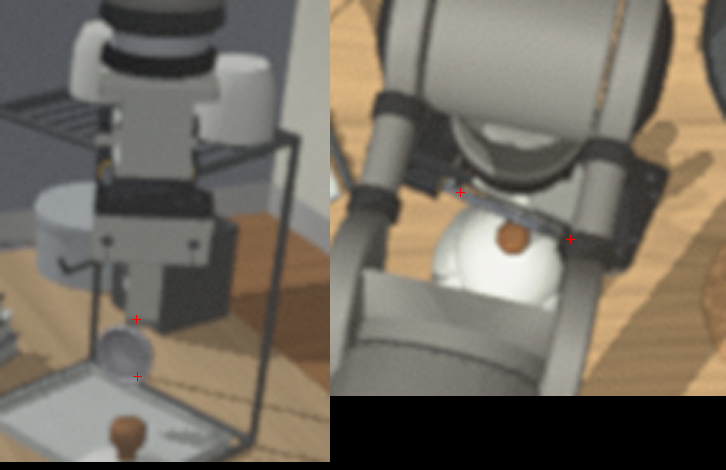

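```bash
python3 - <<'E'
from h import *
s,c,d=pickle.load(open("w4.pkl","rb"))
M=R.from_euler("xyz",s["tool_rot"]).as_matrix()
for y in(-.038,-.057):
    p=s["tool_pos"]+M@[0,y,.017]
    for u,v in((359,148),(364,148),(369,148)):
        o,r=ray(d["side"],u,v);q=o+r*(p[1]-o[1])/r[1];print(y,p,(u,v),q)
# top: same fingers? wrist: project tips
K=c["intrinsics"];A=c["T_tool_cam"]
for y in(-.038,.038):
  for z in(.017,-.002,-.047):
    q=F@(np.linalg.inv(A)@[0,y,z,1])[:3];th=np.arctan2(np.hypot(q[0],q[1]),q[2]);f=q[:2]/np.hypot(*q[:2])*th*K[0,0]+K[:2,2];print(y,z,f)
x=np.hstack([cv2.resize(c["pixels"][150:400,100:540],(704,400))]);cv2.imwrite("pics/w5.png",x[:,:,::-1])
E
```

```text
-0.038 [ 0.5322 -0.0835  0.2674] (359, 148) [ 0.5237 -0.0835  0.3045]
-0.038 [ 0.5322 -0.0835  0.2674] (364, 148) [ 0.5364 -0.0835  0.3026]
-0.038 [ 0.5322 -0.0835  0.2674] (369, 148) [ 0.5492 -0.0835  0.3006]
-0.057 [ 0.5244 -0.1008  0.2674] (359, 148) [ 0.515  -0.1008  0.3138]
-0.057 [ 0.5244 -0.1008  0.2674] (364, 148) [ 0.5274 -0.1008  0.312 ]
-0.057 [ 0.5244 -0.1008  0.2674] (369, 148) [ 0.5399 -0.1008  0.3101]
-0.038 0.017 [265.916  226.1629]
-0.038 -0.002 [260.6219 236.2958]
-0.038 -0.047 [243.5116 269.5733]
0.038 0.017 [379.056  226.2597]
0.038 -0.002 [384.3471 236.4027]
0.038 -0.047 [401.4401 269.7131]
```

View pics/w5.png

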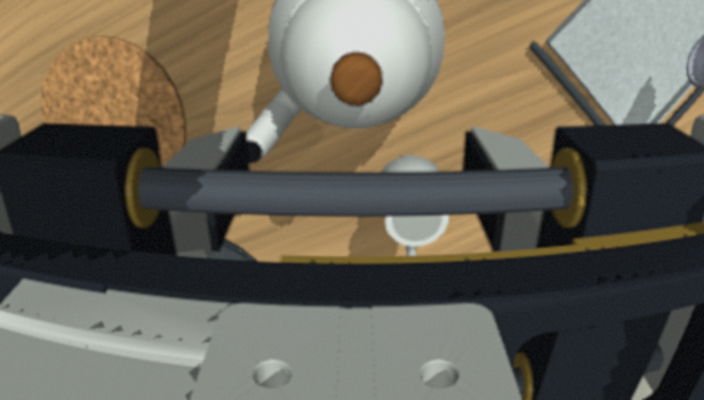

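The opened-hand views agree. In the wrist crop the fingertips' inner corners are at (253,231) and (392,231). That is 139 px apart where 113 px was predicted, so they lie about 21 mm behind the reported TCP instead of 17 mm ahead. The side view gives the same result, with the tip at z≈0.305 while the TCP reads 0.284. From here on I'll use tip z = TCP z + 0.021.

>>> step_arm([
  [[0,0,0.9],0],
  [[0,0,1.7],0],
  [[0,0,2.0],0],
  [[0,0,2.14],0],
  [[0,0,2.14],0],
])

```text
time: 5.82
tool_pos: [0.5479, -0.0488, 0.1561]
tool_rot: [3.141, 0.0, 2.72]
contact_force: [-0.4, 0.6, -0.3]
opening: 0.0919
grip_force: 0.0
```

>>> step_arm([
  [[0,0,0],0],
  [[0,0,0],0],
  [[0,0,0],0],
  [[0,0,0],0],
  [[0,0,0],0],
  [[0,0,0],0],
  [[0,0,0],0],
], hand=255, squeeze=25)

```text
time: 6.7
tool_pos: [0.5478, -0.0487, 0.1559]
tool_rot: [3.141, -0.0, 2.72]
contact_force: [0.9, -0.0, -0.4]
opening: 0.0287
grip_force: 25.0
```

>>> step_arm([
  [[0,0,-0.3],0],
  [[0,0,-0.9],0],
  [[0,0,-1.4],0],
  [[0,0,-1.4],0],
])

```text
time: 7.2
tool_pos: [0.5488, -0.049, 0.2416]
tool_rot: [3.141, 0.004, 2.72]
contact_force: [1.1, 0.2, -2.9]
opening: 0.0286
grip_force: 25.0
```

```bash
python3 - <<'E'
from h import *
to([.52,-.327,.20],[.52,-.327,.10],[.52,-.327,.049])
E
```

```text
7.2 tcp [ 0.5488 -0.049   0.2416] rpy [3.1407 0.0042 2.7198] open 0.0286
[0.52, -0.327, 0.2] -> [-1.4559 -4.4236  0.6949]
[0.52, -0.327, 0.1] -> [-1.4489 -4.425   2.3616]
[0.52, -0.327, 0.049] -> [-1.4454 -4.4257  3.2116]
```

>>> step_arm([
  [[-0.3,-0.85,0],0],
  [[-0.6,-1.75,0],0],
  [[-0.9,-2.7,0],0],
  [[-1.2,-3.6,0],0],
  [[-1.45,-4.42,0.3],0],
  [[-1.45,-4.42,1.1],0],
  [[-1.45,-4.42,1.9],0],
  [[-1.45,-4.42,2.5],0],
  [[-1.45,-4.42,2.8],0],
  [[-1.45,-4.42,2.8],0],
])

```text
time: 8.45
tool_pos: [0.5166, -0.3248, 0.0684]
tool_rot: [3.14, -0.007, 2.72]
contact_force: [0.2, -0.7, -3.3]
opening: 0.0285
grip_force: 25.0
```

```bash
python3 - <<'E'
from h import *
to([.52,-.327,.052],[.52,-.327,.049])
E
```

```text
8.45 tcp [ 0.5166 -0.3248  0.0684] rpy [ 3.1397 -0.0067  2.7198] open 0.0285
[0.52, -0.327, 0.052] -> [-0.0679 -0.0106  0.2728]
[0.52, -0.327, 0.049] -> [-0.0682 -0.0106  0.3228]
```

>>> step_arm([
  [[0,0,0.2],0],
  [[0,0,0.3],0],
  [[0,0,0.36],0],
  [[0,0,0.39],0],
  [[0,0,0.39],0],
])

```text
time: 9.07
tool_pos: [0.5188, -0.3265, 0.049]
tool_rot: [-3.142, 0.001, 2.72]
contact_force: [-1.1, 0.6, -1.1]
opening: 0.0285
grip_force: 25.0
```

>>> step_arm([
  [[0,0,0.02],0],
  [[0,0,0.02],0],
  [[0,0,0.02],0],
  [[0,0,0.02],0],
  [[0,0,0.02],0],
  [[0,0,0.02],0],
  [[0,0,0.02],0],
], hand=0)

```text
time: 9.95
tool_pos: [0.5186, -0.3264, 0.0473]
tool_rot: [3.141, -0.0, 2.72]
contact_force: [0.0, 0.7, -0.7]
opening: 0.0907
grip_force: 0.0
```

>>> step_arm([
  [[0,0,-0.8],0],
  [[0,0,-1.8],0],
  [[0,0,-2.8],0],
  [[0,0,-3.5],0],
  [[0,0,-3.5],0],
])

```text
time: 10.58
tool_pos: [0.5198, -0.3274, 0.2617]
tool_rot: [-3.14, 0.008, 2.72]
contact_force: [0.1, -1.5, -0.4]
opening: 0.0919
grip_force: 0.0
```

```bash
python3 - <<'E'
from h import *
from cell import robot
s=robot.observe();d={n:robot.read_camera(n) for n in("side","top")}
pickle.dump((s,d),open("w6.pkl","wb"));to([.548,-.048,.26],s=s)
a=cv2.resize(d["top"]["pixels"][125:225,260:370],None,fx=3.6,fy=3.6,interpolation=2);b=cv2.resize(d["side"]["pixels"][160:360,320:460],None,fx=2.8,fy=2.8)
o=np.zeros((560,396+392,3),np.uint8);o[:360,:396]=a;o[:560,396:]=b;cv2.imwrite("pics/w6.png",o[:,:,::-1])
E
```

```text
10.57 tcp [ 0.5198 -0.3274  0.2617] rpy [-3.1395  0.0079  2.7199] open 0.0919
[0.548, -0.048, 0.26] -> [1.4778 4.4402 0.0069]
```

View pics/w6.png

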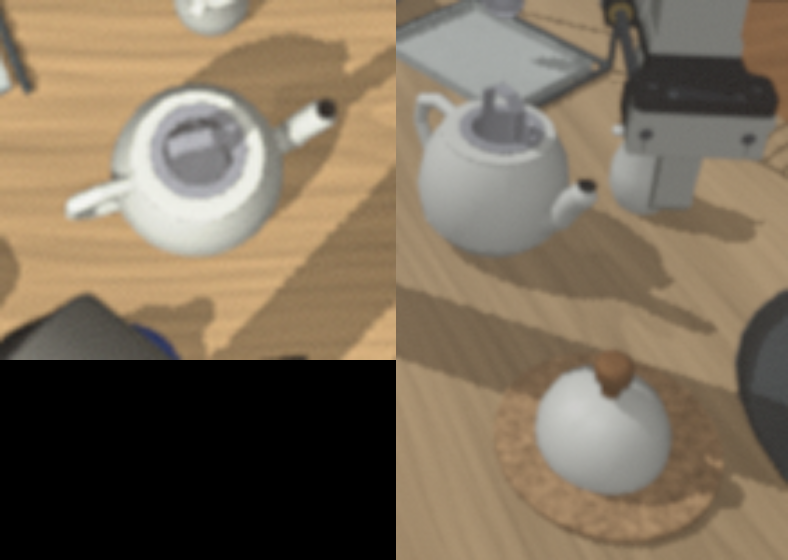

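The crop shows the lid knob-up and central on the cork mat. The basket is bare in the pot, with its handle crown near top-crop (190,142) and a leg near (240,130). I'll move over the pot, then test in free space whether reaching past the limit tilts the hand.

>>> step_arm([
  [[0.4,0.9,-0.3],0],
  [[0.7,1.8,-0.5],0],
  [[1.0,2.7,-0.5],0],
  [[1.4,3.6,-0.5],0],
  [[1.48,4.44,-0.5],-0.15],
  [[1.48,4.44,-0.5],-0.3],
  [[1.48,4.44,-0.5],-0.45],
  [[1.48,4.44,-0.5],-0.6],
  [[1.48,4.44,-0.5],-0.75],
  [[1.48,4.44,-0.5],-0.75],
])

```text
time: 11.92
tool_pos: [0.546, -0.0468, 0.2855]
tool_rot: [3.14, -0.003, -2.815]
contact_force: [-0.0, 0.8, 1.2]
opening: 0.0913
grip_force: 0.0
```

```bash
python3 - <<'E'
from h import *
from cell import robot
s=robot.observe();c=robot.read_camera("wrist");pickle.dump((s,c),open("w7.pkl","wb"))
to([.9,-.08,.32],s=s)
a=cv2.resize(c["pixels"][90:330,210:430],None,fx=2.4,fy=2.4,interpolation=2);cv2.imwrite("pics/w7.png",a[:,:,::-1])
E
```

```text
11.93 tcp [ 0.546  -0.0468  0.2855] rpy [ 3.1397 -0.0029 -2.8147] open 0.0913
[0.9, -0.08, 0.32] -> [-5.4084 -2.4169 -0.5944]
```

View pics/w7.png

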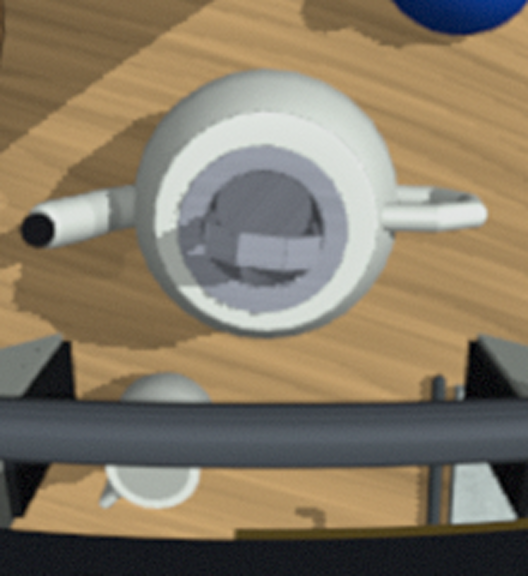

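The wrist view shows the basket's flange centred near crop (263,229). The handle crown spans (240–322, 235–268) and runs along the image x axis, so it already lines up with the closing axis. Next is the reach-limit tilt test, out ahead in free space.

>>> step_arm([
  [[-0.9,-0.4,-0.4],0],
  [[-1.8,-0.8,-0.6],0],
  [[-2.7,-1.2,-0.6],0],
  [[-3.6,-1.6,-0.6],0],
  [[-4.5,-2.0,-0.6],0],
  [[-5.4,-2.4,-0.6],0],
  [[-6.3,-2.8,-0.6],0],
  [[-6.3,-2.8,-0.6],0],
])

```text
time: 12.98
tool_pos: [0.8161, -0.0716, 0.2689]
tool_rot: [-3.122, 0.045, -2.814]
contact_force: [-0.1, 0.6, 0.4]
opening: 0.092
grip_force: 0.0
```

```bash
python3 - <<'E'
from h import *
s,c=pickle.load(open("w7.pkl","rb"))
for u,v,z in((263,229,.1165),):
    o,d=wrist_ray(c,s,210+u/2.4,90+v/2.4);print("flange",o+d*(z-o[2])/d[2])
o,d=wrist_ray(c,s,210+280/2.4,90+252/2.4);print("crown",o+d*(.16-o[2])/d[2])
from cell import robot
to([.546,-.047,.30]);print(robot.observe()["qpos"])
E
```

```text
flange [ 0.5494 -0.0486  0.1165]
crown [ 0.548  -0.0412  0.16  ]
12.97 tcp [ 0.8161 -0.0716  0.2689] rpy [-3.1216  0.0453 -2.8142] open 0.092
[0.546, -0.047, 0.3] -> [ 4.1031  1.8223 -0.7416]
[-0.1829  1.0559  0.0362  0.0051  2.0002 -2.0784]
```

>>> step_arm([
  [[-1,-0.4,0],0],
  [[-2,-0.8,0],0],
  [[-3,-1.2,0],0],
  [[-4,-1.6,0],0],
  [[-5,-2.0,0],0],
  [[-6,-2.4,0],0],
])

```text
time: 13.72
tool_pos: [0.8623, -0.0686, 0.2022]
tool_rot: [-3.102, 0.091, -2.812]
contact_force: [0.5, -0.0, -0.7]
opening: 0.0915
grip_force: 0.0
```

>>> step_arm([
  [[0,0,0],0],
  [[0,0,0],0],
])

```text
time: 13.98
tool_pos: [0.8621, -0.0686, 0.2031]
tool_rot: [-3.102, 0.091, -2.812]
contact_force: [0.2, -1.2, 1.2]
opening: 0.0916
grip_force: 0.0
```

The test pays off: the commanded pose keeps the tilt, and each push past the reach limit adds outward lean in the push direction. That gives me a tilted hand coming from the front. I'll retreat high, then push again along azimuth ≈0.48 so the net lean falls along the hook (≈0.37).

```bash
python3 - <<'E'
from h import *
to([.57,-.05,.48],[.48,.25,.58])
E
```

```text
13.97 tcp [ 0.8621 -0.0686  0.2031] rpy [-3.1015  0.0915 -2.8116] open 0.0916
[0.57, -0.05, 0.48] -> [ 4.0646  1.6696 -5.0779]
[0.48, 0.25, 0.58] -> [ 3.7119  6.816  -6.9268]
```

>>> step_arm([
  [[0.6,0.25,-0.75],0],
  [[1.2,0.5,-1.5],0],
  [[1.8,0.75,-2.25],0],
  [[2.4,1.0,-3.0],0],
  [[3.0,1.25,-3.75],0],
  [[3.6,1.5,-4.5],0],
  [[4.06,1.67,-5.1],0],
  [[4.0,2.5,-5.4],0],
  [[3.9,3.4,-5.7],0],
  [[3.8,4.3,-6.0],0],
])

```text
time: 15.22
tool_pos: [0.5279, 0.1061, 0.5318]
tool_rot: [-3.101, 0.093, -2.813]
contact_force: [1.2, 0.9, 0.3]
opening: 0.0914
grip_force: 0.0
```

```bash
cat >> h.py <<'E'
def tilt(s):
    z=R.from_euler("xyz",s["tool_rot"]).as_matrix()[:,2];print("tilt",np.arccos(-z[2]),"az",np.arctan2(z[1],z[0]),"z",z)
E
python3 - <<'E'
from h import *
from cell import robot
s=robot.observe();tilt(s);print(s["qpos"])
to([.48,.25,.58],s=s)
M=R.from_euler("xyz",s["tool_rot"]).as_matrix();print("push dir",M.T@[np.cos(.48),np.sin(.48),0],"up",M.T@[0,0,1])
E
```

```text
tilt 0.10164733435548791 az -0.0792796011080839 z [ 0.1012 -0.008  -0.9948]
[ 0.0652  0.3077  0.7038 -0.0163  2.0294 -1.8408]
15.22 tcp [0.5279 0.1061 0.5318] rpy [-3.1013  0.0933 -2.8125] open 0.0914
[0.48, 0.25, 0.58] -> [-0.0953  2.4934 -0.8998]
push dir [-0.9843  0.1539  0.086 ] up [-0.0932 -0.0401 -0.9948]
```

>>> step_arm([
  [[0,0.9,-0.3],0],
  [[-0.1,1.8,-0.6],0],
  [[-0.1,2.5,-0.9],0],
  [[-1.1,2.65,-0.8],0],
  [[-2.1,2.8,-0.7],0],
  [[-3.1,2.95,-0.6],0],
  [[-4.1,3.1,-0.5],0],
  [[-5.1,3.25,-0.4],0],
  [[-6.1,3.4,-0.3],0],
  [[-7.1,3.55,-0.2],0],
])

```text
time: 16.48
tool_pos: [0.6448, 0.3294, 0.4599]
tool_rot: [-3.107, 0.133, -2.81]
contact_force: [0.3, -0.2, 0.7]
opening: 0.0918
grip_force: 0.0
```

```bash
python3 - <<'E'
from h import *
from cell import robot
s=robot.observe();tilt(s);print(s["qpos"])
to([.48,.25,.58],s=s)
M=R.from_euler("xyz",s["tool_rot"]).as_matrix();print("push dir",M.T@[np.cos(.48),np.sin(.48),0],"up",M.T@[0,0,1])
E
```

```text
tilt 0.13775794833271535 az 0.07774250981778841 z [ 0.1369  0.0107 -0.9905]
[ 0.386   0.802   0.0367 -0.0505  2.1709 -1.5453]
16.48 tcp [0.6448 0.3294 0.4599] rpy [-3.1071  0.1334 -2.8101] open 0.0918
[0.48, 0.25, 0.58] -> [ 2.735  -0.4387 -2.373 ]
push dir [-0.9802  0.1524  0.1264] up [-0.133  -0.0342 -0.9905]
```

>>> step_arm([
  [[-8.2,0.9,-5.6],0],
  [[-8.2,0.9,-5.6],0],
  [[-8.2,0.9,-5.6],0],
  [[-8.2,0.9,-5.6],0],
  [[-8.2,0.9,-5.6],0],
  [[-8.2,0.9,-5.6],0],
  [[-8.2,0.9,-5.6],0],
  [[-8.2,0.9,-5.6],0],
  [[-8.2,0.9,-5.6],0],
  [[-8.2,0.9,-5.6],0],
])

```text
time: 17.73
tool_pos: [0.655, 0.3292, 0.4691]
tool_rot: [-3.112, 0.177, -2.809]
contact_force: [-0.3, -0.3, -0.6]
opening: 0.0918
grip_force: 0.0
```

```bash
python3 - <<'E'
from h import *
from cell import robot
s=robot.observe();tilt(s);print(s["qpos"])
to([.48,.25,.58],s=s)
M=R.from_euler("xyz",s["tool_rot"]).as_matrix();print("push dir",M.T@[np.cos(.48),np.sin(.48),0],"up",M.T@[0,0,1])
E
```

```text
tilt 0.17984796665452743 az 0.16922987562096398 z [ 0.1763  0.0301 -0.9839]
[ 0.3785  0.7915  0.0371 -0.044   2.1365 -1.5496]
17.73 tcp [0.655  0.3292 0.4691] rpy [-3.1124  0.1775 -2.8086] open 0.0918
[0.48, 0.25, 0.58] -> [ 2.8122 -0.3639 -2.3728]
push dir [-0.9737  0.1515  0.1703] up [-0.1766 -0.0287 -0.9839]
```

>>> step_arm([
  [[0.5,0,-0.9],0],
  [[1.0,0,-1.8],0],
  [[1.4,0,-2.6],0],
  [[-9.7,1.5,1.7],0],
  [[-9.7,1.5,1.7],0],
  [[-9.7,1.5,1.7],0],
  [[-9.7,1.5,1.7],0],
  [[-9.7,1.5,1.7],0],
  [[-9.7,1.5,1.7],0],
  [[-9.7,1.5,1.7],0],
])

```text
time: 18.98
tool_pos: [0.7261, 0.3713, 0.3807]
tool_rot: [-3.118, 0.22, -2.807]
contact_force: [0.0, -0.1, 0.4]
opening: 0.092
grip_force: 0.0
```

```bash
python3 - <<'E'
from h import *
from cell import robot
s=robot.observe();tilt(s);print(s["qpos"])
to([.48,.25,.58],s=s)
M=R.from_euler("xyz",s["tool_rot"]).as_matrix();print("push dir",M.T@[np.cos(.48),np.sin(.48),0],"up",M.T@[0,0,1])
E
```

```text
tilt 0.22098973283453885 az 0.22694463766593512 z [ 0.2136  0.0493 -0.9757]
[ 0.394   0.9204  0.0374 -0.0395  1.9655 -1.5276]
18.98 tcp [0.7261 0.3713 0.3807] rpy [-3.1181  0.2198 -2.8073] open 0.092
[0.48, 0.25, 0.58] -> [ 3.7043 -0.6638 -4.2167]
push dir [-0.9656  0.1503  0.2122] up [-0.218  -0.0229 -0.9757]
```

>>> step_arm([
  [[0.5,0,-0.9],0],
  [[1.0,-0.1,-1.8],0],
  [[1.6,-0.2,-2.7],0],
  [[2.0,-0.3,-3.4],0],
  [[-8,1.1,-5.5],0],
  [[-8,1.1,-5.5],0],
  [[-8,1.1,-5.5],0],
  [[-8,1.1,-5.5],0],
  [[-8,1.1,-5.5],0],
  [[-8,1.1,-5.5],0],
])

```text
time: 20.23
tool_pos: [0.6614, 0.3451, 0.4948]
tool_rot: [-3.124, 0.268, -2.806]
contact_force: [0.2, 0.1, -0.0]
opening: 0.0918
grip_force: 0.0
```

```bash
cat > t.py <<'E'
from h import *
from cell import robot
s=robot.observe();tilt(s);print(s["qpos"])
to([.48,.25,.58],s=s)
M=R.from_euler("xyz",s["tool_rot"]).as_matrix();print("push dir",M.T@[np.cos(.48),np.sin(.48),0],"up",M.T@[0,0,1])
E
python3 t.py
```

```text
tilt 0.2682685052623021 az 0.2696478367155963 z [ 0.2555  0.0706 -0.9642]
[ 0.3932  0.7632  0.0361 -0.0373  2.0757 -1.5329]
20.23 tcp [0.6614 0.3451 0.4948] rpy [-3.1242  0.2677 -2.8064] open 0.0918
[0.48, 0.25, 0.58] -> [ 2.8808 -0.5422 -2.2535]
push dir [-0.9543  0.1488  0.2592] up [-0.2645 -0.0167 -0.9642]
```

>>> step_arm([
  [[-9.2,1.1,-3.9],0],
  [[-9.2,1.1,-3.9],0],
  [[-9.2,1.1,-3.9],0],
  [[-9.2,1.1,-3.9],0],
  [[-9.2,1.1,-3.9],0],
  [[-9.2,1.1,-3.9],0],
  [[-9.2,1.1,-3.9],0],
  [[-9.2,1.1,-3.9],0],
  [[-9.2,1.1,-3.9],0],
  [[-9.2,1.1,-3.9],0],
])

```text
time: 21.48
tool_pos: [0.6907, 0.3537, 0.4833]
tool_rot: [-3.13, 0.315, -2.806]
contact_force: [-0.8, 0.2, -0.3]
opening: 0.0917
grip_force: 0.0
```

```bash
python3 t.py
```

```text
tilt 0.31557430015052745 az 0.2996527451255948 z [ 0.2965  0.0916 -0.9506]
[ 0.3864  0.7871  0.0371 -0.0296  2.0028 -1.5352]
21.48 tcp [0.6907 0.3537 0.4833] rpy [-3.1303  0.3154 -2.8057] open 0.0917
[0.48, 0.25, 0.58] -> [ 3.193  -0.5048 -2.732 ]
push dir [-0.9408  0.147   0.3053] up [-0.3102 -0.0107 -0.9506]
```

>>> step_arm([
  [[-9.2,1.1,-3.7],0],
  [[-9.2,1.1,-3.7],0],
  [[-9.2,1.1,-3.7],0],
])

```text
time: 21.85
tool_pos: [0.7052, 0.3594, 0.4894]
tool_rot: [-3.137, 0.365, -2.805]
contact_force: [0.6, 0.5, 0.2]
opening: 0.0922
grip_force: 0.0
```

>>> step_arm([
  [[-9.2,1.1,-3.4],0],
  [[-9.2,1.1,-3.4],0],
  [[-9.2,1.1,-3.4],0],
])

```text
time: 22.22
tool_pos: [0.7179, 0.3646, 0.4984]
tool_rot: [3.14, 0.415, -2.805]
contact_force: [-0.4, 0.3, -0.4]
opening: 0.092
grip_force: 0.0
```

```bash
python3 t.py
```

```text
tilt 0.4153224336238323 az 0.3397962962691233 z [ 0.3804  0.1345 -0.915 ]
[ 0.3821  0.7825  0.037  -0.0181  1.907  -1.5349]
22.23 tcp [0.7179 0.3646 0.4984] rpy [ 3.1402  0.4153 -2.8053] open 0.092
[0.48, 0.25, 0.58] -> [ 3.452  -0.4903 -3.0098]
push dir [-0.9056  0.1426  0.3995] up [-0.4035  0.0013 -0.915 ]
```

>>> step_arm([
  [[-9.2,1.1,-3.0],0],
  [[-9.2,1.1,-3.0],0],
  [[-9.2,1.1,-3.0],0],
])

```text
time: 22.6
tool_pos: [0.7298, 0.3698, 0.5087]
tool_rot: [3.134, 0.466, -2.805]
contact_force: [-0.4, 0.8, 0.7]
opening: 0.0917
grip_force: 0.0
```

```bash
cat > g.py <<'E'
from h import *
from cell import robot
import sys
s=robot.observe();tilt(s);M=R.from_euler("xyz",s["tool_rot"]).as_matrix();print("y_tool",M[:,1],"tip",s["tool_pos"]-.021*M[:,2])
# wanted fingertip points (tip = tcp -0.021 z)
for a in sys.argv[1:]:
    t=np.array(eval(a));to(list((t+.021*M[:,2]).round(4)),s=s)
E
python3 g.py "[.5,.10,.45]" "[.549,-.047,.23]" "[.549,-.047,.128]"
```

```text
tilt 0.46607161311842327 az 0.3537345706286582 z [ 0.4216  0.1557 -0.8933]
y_tool [-0.3332  0.9428  0.0071] tip [0.7209 0.3665 0.5275]
22.6 tcp [0.7298 0.3698 0.5087] rpy [ 3.1337  0.466  -2.8054] open 0.0917
[np.float64(0.5089), np.float64(0.1033), np.float64(0.4312)] -> [ 4.9938 -2.9701 -1.089 ]
22.6 tcp [0.7298 0.3698 0.5087] rpy [ 3.1337  0.466  -2.8054] open 0.0917
[np.float64(0.5579), np.float64(-0.0437), np.float64(0.2112)] -> [ 6.6746 -5.5781  2.1495]
22.6 tcp [0.7298 0.3698 0.5087] rpy [ 3.1337  0.466  -2.8054] open 0.0917
[np.float64(0.5579), np.float64(-0.0437), np.float64(0.1092)] -> [ 7.4385 -5.5901  3.6682]
```

>>> step_arm([
  [[0.85,-0.5,-0.18],0],
  [[1.7,-1.0,-0.36],0],
  [[2.55,-1.5,-0.54],0],
  [[3.4,-2.0,-0.72],0],
  [[4.2,-2.5,-0.9],0],
  [[5.0,-2.97,-1.0],0],
  [[5.4,-3.6,-0.4],0],
  [[5.8,-4.3,0.4],0],
  [[6.2,-5.0,1.2],0],
  [[6.65,-5.58,2.0],0],
])

```text
time: 23.85
tool_pos: [0.5499, -0.0267, 0.2493]
tool_rot: [3.135, 0.467, -2.806]
contact_force: [1.5, 0.2, -0.7]
opening: 0.0915
grip_force: 0.0
```

>>> step_arm([
  [[0,0,0],0],
  [[0,0,0],0],
])

```text
time: 24.1
tool_pos: [0.5502, -0.025, 0.2509]
tool_rot: [3.134, 0.467, -2.806]
contact_force: [-0.1, 0.2, 0.5]
opening: 0.0921
grip_force: 0.0
```

```bash
python3 g.py "[.551,-.047,.17]" "[.551,-.047,.128]"
python3 - <<'E'
from h import *
from cell import robot
s=robot.observe();c=robot.read_camera("wrist");pickle.dump((s,c),open("w8.pkl","wb"))
# white rim/flange: project expected crown, legs
K=c["intrinsics"];A=np.linalg.inv(c["T_tool_cam"]);M=R.from_euler("xyz",s["tool_rot"]).as_matrix()
def wp(P):
    q=F@(A@np.r_[M.T@(np.array(P)-s["tool_pos"]),1])[:3];n=np.hypot(*q[:2]);return q[:2]/n*np.arctan2(n,q[2])*K[0,0]+K[:2,2]
print("axis at rim, crown",wp([.549,-.0475,.118]),wp([.549,-.0475,.16]))
im=cv2.cvtColor(c["pixels"],cv2.COLOR_RGB2HSV).astype(int)
# flange: greyish blue
m=((im[...,0]>105)&(im[...,0]<135)&(im[...,1]>18)&(im[...,1]<90)&(im[...,2]>90)).astype(np.uint8)
k,l,st,ce=cv2.connectedComponentsWithStats(m)
for i in range(1,k):
    if st[i,4]>300:print(ce[i],st[i])
E
```

```text
tilt 0.46675779185318184 az 0.3524201852705578 z [ 0.4223  0.1553 -0.893 ]
y_tool [-0.3329  0.943   0.0066] tip [ 0.5414 -0.0283  0.2697]
24.1 tcp [ 0.5502 -0.025   0.2509] rpy [ 3.1342  0.4667 -2.8056] open 0.0921
[np.float64(0.5599), np.float64(-0.0437), np.float64(0.1512)] -> [ 0.7036 -0.3581  1.5043]
24.1 tcp [ 0.5502 -0.025   0.2509] rpy [ 3.1342  0.4667 -2.8056] open 0.0921
[np.float64(0.5599), np.float64(-0.0437), np.float64(0.1092)] -> [ 1.0186 -0.3627  2.1295]
axis at rim, crown [299.0372 123.237 ] [296.1706 146.2302]
[297.412  121.0835] [ 255   84   86   75 4684]
```

>>> step_arm([
  [[0.2,-0.36,0.6],0],
  [[0.7,-0.36,1.5],0],
  [[0.86,-0.36,1.82],0],
  [[1.02,-0.36,2.13],0],
  [[1.02,-0.36,2.13],0],
])

```text
time: 24.78
tool_pos: [0.5594, -0.0426, 0.1085]
tool_rot: [3.133, 0.466, -2.804]
contact_force: [-1.5, 0.6, 0.9]
opening: 0.0919
grip_force: 0.0
```

```bash
python3 g.py "[.551,-.047,.128]"
```

```text
tilt 0.46592579095605346 az 0.35567239515870325 z [ 0.4211  0.1564 -0.8934]
y_tool [-0.3345  0.9424  0.0073] tip [ 0.5506 -0.0459  0.1273]
24.77 tcp [ 0.5594 -0.0426  0.1085] rpy [ 3.1334  0.4659 -2.8041] open 0.0919
[np.float64(0.5598), np.float64(-0.0437), np.float64(0.1092)] -> [-0.005  -0.0193 -0.0107]
```

>>> step_arm([
  [[0,0,0],0],
  [[0,0,0],0],
  [[0,0,0],0],
  [[0,0,0],0],
  [[0,0,0],0],
  [[0,0,0],0],
  [[0,0,0],0],
], hand=255, squeeze=25)

```text
time: 25.65
tool_pos: [0.5594, -0.0438, 0.1084]
tool_rot: [3.134, 0.466, -2.805]
contact_force: [-2.0, -0.3, 4.5]
opening: 0.0504
grip_force: 25.0
```

```bash
cat > k.py <<'E'
from h import *
from cell import robot
import sys
s=robot.observe();M=R.from_euler("xyz",s["tool_rot"]).as_matrix();tilt(s)
off=np.array([-.0104,-.0037,.0486]);H=np.array([.6125,.2244,.205]);d=np.array([np.cos(.368),np.sin(.368),0]);n=np.array([-d[1],d[0],0])
q=s["tool_pos"]+off-H;print("crown in hook frame mm",1e3*np.array([q@d,q@n,q[2]]))
for a in sys.argv[1:]:
    x,y,z=eval(a);t=H+d*x*1e-3+n*y*1e-3+[0,0,z*1e-3]-off
    print(a,"->",M.T@(t-s["tool_pos"])/.06)
print("up100",M.T@[0,0,.1]/.06)
E
python3 k.py "-60,0,75" "-60,0,31"
```

```text
tilt 0.4660746967022336 az 0.3527316127721012 z [ 0.4217  0.1552 -0.8933]
crown in hook frame mm [-157.0778 -230.8126  -48.0318]
-60,0,75 -> [-2.2567  3.9049 -1.1312]
-60,0,31 -> [-1.9272  3.9001 -0.4761]
up100 [-0.7489  0.0111 -1.4889]
```

>>> step_arm([
  [[-0.15,0,-0.3],0],
  [[-0.45,0,-0.9],0],
  [[-0.75,0,-1.5],0],
  [[-0.9,0,-1.8],0],
  [[-0.9,0,-1.8],0],
])

```text
time: 26.28
tool_pos: [0.5597, -0.0447, 0.2299]
tool_rot: [3.136, 0.467, -2.804]
contact_force: [-0.5, -0.2, -1.3]
opening: 0.0501
grip_force: 25.0
```

```bash
python3 k.py "-60,0,75" "-60,0,31"
```

```text
tilt 0.4672832583622097 az 0.3504707747814742 z [ 0.4231  0.1547 -0.8928]
crown in hook frame mm [-157.1044 -231.7686   73.4881]
-60,0,75 -> [-1.3496  3.9068  0.6759]
-60,0,31 -> [-1.0193  3.9029  1.3306]
up100 [-0.7507  0.0089 -1.488 ]
```

>>> step_arm([
  [[-0.2,0.6,0.1],0],
  [[-0.4,1.3,0.2],0],
  [[-0.7,2.1,0.35],0],
  [[-0.95,2.8,0.5],0],
  [[-1.2,3.4,0.6],0],
  [[-1.35,3.9,0.68],0],
  [[-1.35,3.9,0.68],0],
  [[-1.35,3.9,0.68],0],
])

```text
time: 27.28
tool_pos: [0.5661, 0.2059, 0.2288]
tool_rot: [3.134, 0.463, -2.805]
contact_force: [0.1, -0.1, -2.2]
opening: 0.0502
grip_force: 25.0
```

```bash
python3 k.py "-60,0,32" "5,0,32" "5,0,2"
python3 - <<'E'
from h import *
from cell import robot
s=robot.observe();d={n:robot.read_camera(n) for n in("side","top")};pickle.dump((s,d),open("w9.pkl","wb"))
_,d0=pickle.load(open("w6.pkl","rb"))
P=s["tool_pos"]+[-.0104,-.0037,.0486]
for n in d:
    c=d[n];im=cv2.cvtColor(c["pixels"],cv2.COLOR_RGB2HSV).astype(int)
    ex=proj(c,P+[0,0,-.04]);print(n,"expected flange",ex,"body mid",proj(c,P+[0,0,-.075]),"bottom",proj(c,P+[0,0,-.108]))
    m=((im[...,0]>105)&(im[...,0]<135)&(im[...,1]>18)&(im[...,1]<110)&(im[...,2]>60)).astype(np.uint8)
    k,l,st,ce=cv2.connectedComponentsWithStats(m)
    for i in range(1,k):
        if st[i,4]>40 and np.hypot(*(ce[i]-ex))<60:print(ce[i],st[i])
E
```

```text
tilt 0.46283317767324184 az 0.35460895474258636 z [ 0.4187  0.155  -0.8948]
crown in hook frame mm [-60.9722  -0.2612  72.3627]
-60,0,32 -> [ 0.2859 -0.      0.6091]
5,0,32 -> [-0.683   0.0301  1.0928]
5,0,2 -> [-0.4597  0.0265  1.5402]
up100 [-0.744   0.012  -1.4913]
side expected flange [327.3377 126.7592] body mid [327.0877 137.5371] bottom [326.8597 147.3643]
[358.4583 102.0833] [352  98  16   9  48]
[301.5844 111.5325] [294 106  18  10  77]
top expected flange [219.4186 155.3656] body mid [222.5354 158.4661] bottom [225.284  161.2004]
```

```bash
python3 - <<'E'
from h import *
s,d=pickle.load(open("w9.pkl","rb"));d0=pickle.load(open("cams.pkl","rb"))
df=np.abs(d["side"]["pixels"].astype(int)-d0["side"]["pixels"]).max(2)>22
for r in range(92,162,3):
    x=np.nonzero(df[r,285:375])[0]+285
    g=np.split(x,np.nonzero(np.diff(x)>2)[0]+1) if len(x) else []
    print(r,[(int(a[0]),int(a[-1])) for a in g])
P=s["tool_pos"]+[-.0104,-.0037,.0486]
dv=np.array([np.cos(.352),np.sin(.352),0]);r=np.array([.92,-.37,0])
c=d["side"];rt=R.from_euler("xyz",c["rotation"]).as_matrix()[:,0]
for dz,rad in((-.0375,.041),(-.042,.03),(-.106,.03),(0,.0)):
    print(dz,[proj(c,P+[0,0,dz]+k*rt*rad) for k in(-1,1)])
E
```

```text
92 [(294, 305)]
95 [(294, 300), (309, 310), (333, 334), (339, 344)]
98 [(289, 292), (299, 304), (330, 347)]
101 [(291, 294), (298, 310), (326, 346)]
104 [(292, 294), (298, 317), (323, 343)]
107 [(300, 306), (318, 349)]
110 [(304, 305), (317, 347)]
113 [(316, 343)]
116 [(316, 340)]
119 [(317, 325), (331, 333)]
122 [(320, 321), (326, 327), (331, 336)]
125 [(315, 316), (323, 337)]
128 [(314, 336)]
131 [(317, 336)]
134 [(318, 337)]
137 [(318, 337)]
140 [(317, 337)]
143 [(320, 337)]
146 [(321, 336)]
149 [(323, 334)]
152 []
155 []
158 []
161 []
-0.0375 [array([313.6604, 125.9748]), array([341.0515, 125.9748])]
-0.042 [array([317.3246, 127.3852]), array([337.3218, 127.3852])]
-0.106 [array([317.1851, 146.7777]), array([336.5615, 146.7777])]
0 [array([327.6345, 113.969 ]), array([327.6345, 113.969 ])]
```

The side-view silhouette, spanning columns 317–337 and ending at row 150, matches the predicted basket. It hangs upright in the grip exactly where expected. Lowering in front of the hook, then moving in over the tip.

>>> step_arm([
  [[0.15,0,0.3],0],
  [[0.29,0,0.6],0],
  [[0.05,0,0.72],0],
  [[-0.19,0.01,0.85],0],
  [[-0.44,0.02,0.97],0],
  [[-0.55,0.03,1.03],0],
  [[-0.68,0.03,1.09],0],
  [[-0.68,0.03,1.09],0],
])

```text
time: 28.38
tool_pos: [0.6284, 0.23, 0.1902]
tool_rot: [3.134, 0.466, -2.806]
contact_force: [0.7, -0.2, -1.2]
opening: 0.0503
grip_force: 25.0
```

```bash
python3 k.py "6,0,10" "6,0,2"
```

```text
tilt 0.46564564978357337 az 0.3532281850086327 z [ 0.4213  0.1553 -0.8935]
crown in hook frame mm [ 5.8455 -0.2544 33.8379]
6,0,10 -> [0.1762 0.0015 0.3561]
6,0,2 -> [0.236  0.0006 0.4753]
up100 [-0.7482  0.0116 -1.4892]
```

>>> step_arm([
  [[0.08,0,0.16],0],
  [[0.16,0,0.33],0],
  [[0.2,0,0.42],0],
  [[0.22,0,0.46],0],
  [[0.22,0,0.46],0],
])

```text
time: 29.0
tool_pos: [0.6288, 0.2307, 0.1599]
tool_rot: [3.134, 0.466, -2.805]
contact_force: [-0.1, -0.8, -1.1]
opening: 0.0503
grip_force: 25.0
```

```bash
python3 k.py "6,0,2"
```

```text
tilt 0.4661103979434586 az 0.35350434606156106 z [ 0.4216  0.1556 -0.8933]
crown in hook frame mm [6.4453 0.2824 3.4983]
6,0,2 -> [ 0.0177 -0.0051  0.019 ]
up100 [-0.7489  0.0116 -1.4889]
```

>>> step_arm([
  [[0.02,0,0.04],0],
  [[0.035,0,0.07],0],
  [[0.035,0,0.07],0],
])

```text
time: 29.38
tool_pos: [0.6303, 0.2313, 0.1593]
tool_rot: [3.135, 0.473, -2.805]
contact_force: [-8.5, -1.7, 16.0]
opening: 0.0502
grip_force: 25.0
```

The crown bears on the hook with 16 N upward. I'll ease off and let go.

>>> step_arm([
  [[-0.025,0,-0.05],0],
  [[-0.025,0,-0.05],0],
  [[-0.025,0,-0.05],0],
])

```text
time: 29.75
tool_pos: [0.6293, 0.2308, 0.1594]
tool_rot: [3.134, 0.468, -2.805]
contact_force: [-2.4, -0.3, 7.3]
opening: 0.0502
grip_force: 25.0
```

>>> step_arm([
  [[0,0,0],0],
  [[0,0,0],0],
  [[0,0,0],0],
  [[0,0,0],0],
  [[0,0,0],0],
  [[0,0,0],0],
], hand=0)

```text
time: 30.5
tool_pos: [0.6287, 0.2306, 0.1583]
tool_rot: [3.134, 0.466, -2.805]
contact_force: [-0.4, 0.1, 0.4]
opening: 0.0917
grip_force: 0.0
```

```bash
python3 - <<'E'
from h import *
from cell import robot
s=robot.observe();c=robot.read_camera("side");pickle.dump((s,c),open("w10.pkl","wb"));d0=pickle.load(open("cams.pkl","rb"))
df=np.abs(c["pixels"].astype(int)-d0["side"]["pixels"]).max(2)>22
for r in range(120,170,4):
    x=np.nonzero(df[r,300:390])[0]+300
    g=np.split(x,np.nonzero(np.diff(x)>2)[0]+1) if len(x) else []
    print(r,[(int(a[0]),int(a[-1])) for a in g])
H=np.array([.6125,.2244,.205]);D=np.array([np.cos(.368),np.sin(.368),0]);P=H+D*.006+[0,0,.0035];rt=R.from_euler("xyz",c["rotation"]).as_matrix()[:,0]
for dz,rad in((-.0375,.041),(-.042,.03),(-.106,.03)):print(dz,[proj(c,P+[0,0,dz]+k*rt*rad) for k in(-1,1)])
E
```

```text
120 [(311, 332), (342, 355), (363, 363)]
124 [(315, 319), (328, 355), (359, 360)]
128 [(325, 334), (339, 348), (351, 352), (355, 356), (359, 360)]
132 [(327, 348), (354, 356)]
136 [(331, 332), (336, 345), (354, 355)]
140 [(330, 357)]
144 [(332, 354)]
148 [(333, 351)]
152 [(332, 346), (350, 350)]
156 [(332, 346)]
160 [(334, 341), (347, 349)]
164 []
168 []
-0.0375 [array([329.6472, 141.0312]), array([355.2865, 141.0312])]
-0.042 [array([333.0439, 142.3198]), array([351.7648, 142.3198])]
-0.106 [array([332.4552, 160.0758]), array([350.631 , 160.0758])]
```

The silhouette sits where a basket hanging at hook x≈6 mm should be. Backing straight out now.

>>> step_arm([
  [[0.08,0,-0.1],0],
  [[0.4,-0.01,-0.27],0],
  [[0.8,-0.02,-0.47],0],
  [[1.5,-0.03,-0.82],0],
  [[2.3,-0.03,-1.2],0],
  [[2.3,-0.03,-1.2],0],
  [[2.3,-0.03,-1.2],0],
])

```text
time: 31.42
tool_pos: [0.4834, 0.1771, 0.1618]
tool_rot: [3.134, 0.468, -2.805]
contact_force: [0.6, -0.6, -0.1]
opening: 0.092
grip_force: 0.0
```

```bash
python3 - <<'E'
from h import *
from cell import robot
s=robot.observe();print(s["tool_pos"],s["contact_force"])
c=robot.read_camera("side");c2=robot.read_camera("top");d0=pickle.load(open("cams.pkl","rb"))
df=np.abs(c["pixels"].astype(int)-d0["side"]["pixels"]).max(2)>22
for r in range(100,170,5):
    x=np.nonzero(df[r,325:390])[0]+325
    g=np.split(x,np.nonzero(np.diff(x)>2)[0]+1) if len(x) else []
    print(r,[(int(a[0]),int(a[-1])) for a in g])
H=np.array([.6125,.2244,.205]);D=np.array([np.cos(.368),np.sin(.368),0])
print("strainer loop, bowl px",proj(c,H+D*.087),proj(c,H+D*.087-[0,0,.125]))
b=proj(c,H+D*.087-[0,0,.125]).astype(int)
print("bowl diff",df[b[1]-8:b[1]+8,b[0]-4:b[0]+12].mean())
dt=np.abs(c2["pixels"].astype(int)-d0["top"]["pixels"]).max(2)>30
print("mug,jug,pot body diff",dt[208:230,215:238].mean(),dt[112:130,310:327].mean(),dt[175:190,300:330].mean())
E
```

```text
[0.4834 0.1771 0.1618] [ 0.6283 -0.585  -0.0962]
100 []
105 []
110 []
115 []
120 []
125 []
130 [(341, 346)]
135 [(337, 339), (348, 348)]
140 [(330, 354)]
145 [(333, 353)]
150 [(333, 351)]
155 [(333, 346)]
160 [(334, 341), (345, 349)]
165 []
strainer loop, bowl px [360.8681 124.8103] [358.2587 158.8805]
bowl diff 0.0
mug,jug,pot body diff 0.8162055335968379 0.0 0.9066666666666666
```

>>> step_arm([
  [[0,0,-0.8],0],
  [[0,0,-1.6],0],
  [[0,0,-1.6],0],
  [[0,0,-1.6],0],
  [[0,0,-1.6],0],
])

```text
time: 32.15
tool_pos: [0.442, 0.1622, 0.245]
tool_rot: [3.133, 0.463, -2.806]
contact_force: [-0.3, 0.9, -0.4]
opening: 0.0918
grip_force: 0.0
```

```bash
python3 -c "
from cell import robot
print(robot.hand_in())"
```

```text
the job is handed in; nothing more can be done
None
```

The job is handed in at about 32 s with no verdict returned: by the images the lid is knob-up on the cork mat and the basket hangs on the hook with the strainer in place, while the pot and mug were hidden by the arm in the last check; the real fingertips sat about 38 mm behind where the spec puts them, costing one missed grasp.

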